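# Pack the repair caddy at the video-wall bench

## Robot

A 7-joint arm with a two-finger parallel gripper is mounted at the origin on the work surface. World frame = base frame: x ahead of the robot, y to its left, z up, the work surface at z = 0. Lengths are in m, angles in degrees, forces in N, time in s.
With the tool pointing down it reaches from about 0.425 to 0.875 m from the base axis. Payload 4.7 kg.
Tool frame: the origin (TCP) lies midway between the tips of the shut fingers; the grasp point (between the pads) lies 19 mm behind it; z points along the fingers, x is the direction in which the jaws open and shut, and the axes are right-handed (so a half turn about z gives the same grasp; the last joint's range is limited). The gripper opens to 87 mm and grips with 3 to 60 N. Pads are 19 mm wide; open, the fingers measure 117 mm over their backs; the gripper's body (75 mm by 190 mm) begins 51 mm behind the grasp point.
Start: joints at [69.964, 18.392, -4.016, 83.108, 1.295, 78.541, -3.26], TCP at [0.231, -0.607, 0.223] pointing down, gripper open.
Joint ranges: [-163.93, 163.93], [-17.29, 119.83], [-79.2, 71.16], [3.27, 140.29], [-89.18, 269.18], [5.43, 117.66], [-154.24, 154.24]. Speed limits (degrees/s): [147.25, 147.25, 180, 180, 180, 180, 180].

## Interface

Orientations are given as [roll, pitch, yaw] about the fixed x, y, z axes, in that order (R = Rz(yaw) Ry(pitch) Rx(roll)).
In Python, from cell import telemetry, optics, env gives the robot as it stands.
- The arm moves only by the tool arm_command, never from a script. Its arguments are lists of equal length, an entry for each row: "translation": the shift along the tool's x, y, z in cm, a list of three; "twist": the turn about the tool's z in degrees. In form: {"translation": [[x, y, z], ...], "twist": [twist, ...]}. A call has 1 to 10 rows; each row shifts and turns the pose as measured when the row begins, along the tool's axes as they then stand; what a row does not reach is not made up. A row lasts 1/8 s, in which the tool goes at most 62.5 mm and 10.7 degrees, less where a joint would pass 70% of its speed; a pose out of reach is approached as far as the arm can. A call is refused whole if a number of a shift passes 6.25 or a number of a turn 10.7, either way. A call with a gripper value outside its range is refused whole. "grip" is the opening in per cent of the stroke, from 0 (shut) to 100 (fully open), set as the call begins (left out, the last holds). The fingers move at their own pace and stop on an object; "force" is the grip in N (left out, the last holds). Time passes only in rows, so rows that do not move let the fingers close. It gives the time, the measured TCP pose, the force and the opening at its end, in the units of the state.
- telemetry.get_obs(): the state, without advancing time (a new reading comes with each control period).
- optics.read_camera(name): name is "side" or "top"; returns a dict with "img" (420x560x3 uint8, blue, green, red), "fx", "fy", "cx", "cy" (pixels), "extrinsics" (4x4, takes a point from camera to world coordinates). Camera axes: x right, y up, looking along -z (the intrinsics and any distortion apply to the point x, -y, -z); pixel columns grow to the right and rows downward; lengths in m; the calibration is good to about 2 mm. A picture is of the moment at which its call begins. There is no depth.
- env.sign_off(): hands the job in, once; it reports no verdict.
The state is a dict: "time_s": time; "qpos": joint angles; "joint_velocities": joint speeds; "effort": joint torques, N m; "tool_pos": TCP position; "tool_rot": TCP orientation; "force": force on the tool from outside, world axes, zero at the start; "wrist_torque": the same for the moment, N m; "grip_width": finger opening in m.
Only numpy, scipy, OpenCV 4.12 (cv2) and the standard library are available. Lean on these libraries where they do the work, as an engineer would, in place of code of your own. Each camera call takes 0.05 s, during which the arm holds its last target. There are 200 camera calls.

## Task

Pack the repair caddy for the next power-supply job: stand both sound blue capacitors (flat silver tops) in the blue tray, the reel of solder (teal flanges) in the yellow tray and the flux jar in the white tray, each upright on its tray's floor. Leave the bulged brown-topped capacitor, the copper reel and the soldering iron stand where they are.

Things in the scene. Friction and masses are not known exactly. Their poses are not given: they have to be found in the camera images.
- cap_large_mid (a point): the larger sound capacitor: an upright can, 36 mm in diameter and 60 mm tall, dark blue sleeve, flat bright silver top with a fine cross scored in it; mass about 0.08 kg. The point is at its centre, half-way up (30 mm above its foot); z runs up its axis.
- cap_small_mid (a point): the smaller sound capacitor: an upright can, 28 mm in diameter and 60 mm tall, dark blue sleeve, flat bright silver top with a fine cross; mass about 0.06 kg. The point is at its centre, half-way up (30 mm above its foot); z runs up its axis.
- cap_bulged_mid (a point): the failed capacitor, a look-alike to leave alone: an upright can like the larger sound one, 36 mm in diameter, dark blue sleeve, but its top is domed and brown (64 mm tall at the dome). The point is on its axis, 30 mm above its foot; z runs up its axis.
- reel_solder_mid (a point): the reel of solder, standing on one flange: 60 mm tall, two teal flanges 50 mm in diameter and 5 mm thick, between them a silver-grey winding 46 mm in diameter, white round label on top; mass about 0.4 kg. The point is at its centre, half-way up (30 mm above its foot); z runs up its axis.
- reel_copper_mid (a point): the reel of copper, a look-alike to leave alone: same shape and size as the solder reel (50 mm in diameter, 60 mm tall) but with black flanges, a copper-coloured winding and an orange round label on top. The point is at its centre, 30 mm above its foot; z runs up its axis.
- flux_jar_mid (a point): the flux jar, upright: amber glass body 42 mm in diameter with a white label round it, white cap 40 mm in diameter on top, 60 mm tall in all; mass about 0.12 kg. The point is at its centre, half-way up (30 mm above its foot); z runs up its axis.
- tray_blue_in (a point): the blue tray, one of three open trays side by side in the repair caddy, all fixed, their order varies. Inside 114 mm along its own x, 80 mm along its own y; walls 3 mm thick, 8 mm above the inner floor, which lies 9 mm above the bench; trays are 92 mm apart, centre to centre, along y. The point is the centre of the inner floor; z up.
- tray_yellow_in (a point): the yellow tray, in the caddy, fixed: same size as the blue one. The caddy's black base is 140 mm by 296 mm, its rim 14 mm above the bench, with a flat grip loop 16 mm high reaching 29 mm beyond each short end. The point is the centre of the tray's inner floor (9 mm above the bench); z up.
- tray_white_in (a point): the white tray, in the caddy, fixed: same size as the blue one (inside 114 mm along its x, 80 mm along its y, 8 mm deep, inner floor 9 mm above the bench). The point is the centre of the inner floor; z up.
- iron_stand: the soldering iron in its holder, a bystander beyond the work: dark base 75 mm (its x) by 150 mm (its y), 65 mm tall in all, with a yellow sponge and a teal-handled iron along y. The origin is the centre of its underside; z up.

How it is judged:
By the outcome, as a careful person would: the job done as asked, in the order asked, and still so for the second after the job is handed in, with the robot touching nothing.
It also fails if it takes over 112 s, if anything falls off the work surface, if the arm or the gripper's body presses on something with over 40 N, if the wrist force passes 120 N, or if a joint passes its speed limit or range.

## Working session

There is one attempt and no reset: what is moved stays moved. The work goes in short steps, Python scripts to look and compute and a tool call to move; the robot and the scene stay as the last step left them, time stands still between calls to the robot, and variables do not carry over. Pictures are saved under pics/ and viewed, about 12 in all and at most 16, crops included, and the job is handed in when it is done.

Besides the shell and the picture viewer there is one more tool, called by a JSON object that holds its "op" and its "data". arm_command: Moves the arm, as the interface text tells. Its arguments: {"type":"object","properties":{"translation":{"type":"array","items":{"type":"array","items":{"type":"number"}}},"twist":{"type":"array","items":{"type":"number"}},"grip":{"type":"number"},"force":{"type":"number"}},"required":["translation","twist"]}

```bash
mkdir -p pics; ls
python3 - <<'E'
from cell import telemetry, optics, env
import cv2,numpy as np
np.set_printoptions(precision=4,suppress=True)
print(telemetry.get_obs())
for n in("side","top"):
    c=optics.read_camera(n); cv2.imwrite(f"pics/{n}0.png",c["img"]); print(n,{k:v for k,v in c.items() if k!="img"})
E
```

```text
pics
{'time_s': 0.0, 'qpos': array([69.9646, 18.4388, -4.0161, 83.174 ,  1.2949, 78.5399, -3.2619]), 'joint_velocities': array([ 0.0133,  0.0256, -0.0819,  0.0084, -0.1128,  0.0709, -0.0267]), 'effort': array([ -0.0009, -49.1288,  -0.4041, -31.2535,  -0.0641,   0.0437,
         0.0001]), 'tool_pos': array([ 0.231 , -0.607 ,  0.2215]), 'tool_rot': array([179.9947,   0.1074, -69.1562]), 'force': array([0.4262, 0.1992, 0.143 ]), 'wrist_torque': array([ 0.0299, -0.    , -0.0292]), 'grip_width': 0.08703435484373866}
side {'fx': 432.62168502929774, 'fy': 432.62168502929774, 'cx': 276.35957882448344, 'cy': 214.84275730841532, 'extrinsics': array([[-0.6763,  0.3731, -0.6352,  0.0092],
       [-0.7366, -0.3304,  0.5902,  0.5731],
       [ 0.0104,  0.867 ,  0.4982,  0.5603],
       [ 0.    ,  0.    ,  0.    ,  1.    ]])}
top {'fx': 511.150528915854, 'fy': 511.150528915854, 'cx': 275.0259921365509, 'cy': 209.62525592685753, 'extrinsics': array([[ 0.0182,  0.9989, -0.0434,  0.5592],
       [-0.9998,  0.018 , -0.0052, -0.0252],
       [-0.0044,  0.0435,  0.999 ,  1.2152],
       [ 0.    ,  0.    ,  0.    ,  1.    ]])}
```

View pics/side0.png

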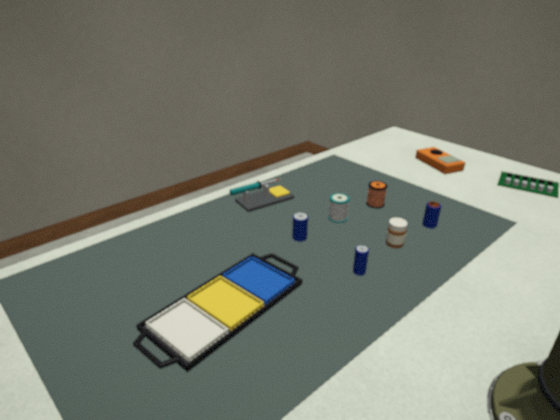

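View pics/top0.png

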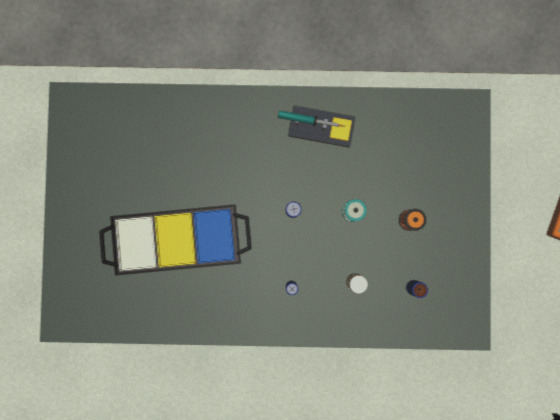

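The top view shows the large cap at (293,209), small cap (292,288), solder (355,210), flux (358,284), copper (413,219) and bulged cap (418,289). The trays are white (137,243), yellow (175,240) and blue (215,237). In the side view, the same objects are at (300,217), (361,248), (339,198), (397,222), (377,185) and (432,205).

```bash
cat > h.py <<'E'
import numpy as np, cv2
from cell import telemetry, optics, env
np.set_printoptions(precision=4,suppress=True)
def ray(c,u,v):
    E=c["extrinsics"]; d=E[:3,:3]@[(u-c["cx"])/c["fx"],-(v-c["cy"])/c["fy"],-1]
    return E[:3,3],d
def plane(c,uv,z):
    o,d=ray(c,*uv); return o+d*(z-o[2])/d[2]
def tri(c1,p1,c2,p2):
    o1,d1=ray(c1,*p1);o2,d2=ray(c2,*p2)
    s=np.linalg.lstsq(np.c_[d1,-d2],o2-o1,rcond=None)[0]
    a,b=o1+d1*s[0],o2+d2*s[1]
    return (a+b)/2,np.linalg.norm(a-b)
def blob(m,off=(0,0)):
    n,l,st,ce=cv2.connectedComponentsWithStats(m.astype(np.uint8))
    if n<2:return None,0
    i=1+st[1:,4].argmax(); cn=cv2.findContours((l==i).astype(np.uint8),0,2)[0][0]
    x,y,w,h=st[i,:4]; return cn+np.array(off),st[i,4],(x+off[0],y+off[1],w,h)
def proj(c,p):
    E=c["extrinsics"]; q=E[:3,:3].T@(np.asarray(p)-E[:3,3])
    return np.array([c["cx"]-c["fx"]*q[0]/q[2],c["cy"]+c["fy"]*q[1]/q[2]])
E
python3 - <<'E'
from h import *
C={n:optics.read_camera(n) for n in("side","top")}
def roi(n,u,v,r):
    return cv2.cvtColor(C[n]["img"][v-r:v+r,u-r:u+r],cv2.COLOR_BGR2HSV).astype(int),(u-r,v-r)
for name,col in dict(blue=(105,125,110),yellow=(20,33,110),white=None).items():
    P={}
    for n in C:
        h=cv2.cvtColor(C[n]["img"],cv2.COLOR_BGR2HSV).astype(int)
        if col: m=(h[...,0]>col[0])&(h[...,0]<col[1])&(h[...,1]>140)&(h[...,2]>col[2])
        else:
            m=(h[...,1]<60)&(h[...,2]>150); 
            k=np.zeros_like(m); 
            if n=="side":k[295:365,140:235]=1
            else:k[205:285,110:160]=1
            m&=k
        cn,a,b=blob(m); R=cv2.minAreaRect(cn); P[n]=R[0]
        corners=np.array([plane(C[n],p,.013)[:2] for p in cv2.approxPolyDP(cv2.convexHull(cn),6,True)[:,0]])
        print(name,n,a,R, plane(C[n],R[0],.009)); print(corners.round(3).tolist())
# overview crops
t=cv2.resize(C["top"]["img"][190:305,270:440],None,fx=4.7,fy=4.7,interpolation=2)
s=cv2.resize(C["side"]["img"][170:285,285:450],None,fx=4.8,fy=4.8,interpolation=2)
cv2.imwrite("pics/t1.png",t);cv2.imwrite("pics/s1.png",s)
E
```

```text
blue side 1654 ((257.9117431640625, 276.64703369140625), (63.6259765625, 33.785221099853516), 30.963754653930664) [0.55  0.12  0.009]
[[0.603, 0.169], [0.604, 0.085], [0.491, 0.078], [0.484, 0.161]]
blue top 1800 ((213.90806579589844, 235.63648986816406), (50.52604675292969, 35.822086334228516), 84.68545532226562) [0.5476 0.124  0.009 ]
[[0.609, 0.089], [0.494, 0.077], [0.485, 0.157], [0.595, 0.172]]
yellow side 2135 ((225.1841583251953, 300.2522888183594), (66.35746002197266, 41.584007263183594), 36.63410949707031) [0.5366 0.2132 0.009 ]
[[0.603, 0.179], [0.475, 0.171], [0.466, 0.253], [0.589, 0.264]]
yellow top 1905 ((174.58197021484375, 239.40164184570312), (51.42430114746094, 37.300724029541016), 84.80557250976562) [0.537  0.2166 0.009 ]
[[0.6, 0.181], [0.483, 0.169], [0.474, 0.251], [0.591, 0.266]]
white side 2492 ((186.42745971679688, 325.58905029296875), (67.21574401855469, 48.093284606933594), 39.17366027832031) [0.5284 0.304  0.009 ]
[[0.59, 0.27], [0.473, 0.257], [0.462, 0.341], [0.58, 0.354]]
white top 1824 ((135.41856384277344, 243.0498504638672), (50.95601272583008, 36.807891845703125), 85.10090637207031) [0.5268 0.3088 0.009 ]
[[0.589, 0.275], [0.474, 0.26], [0.468, 0.342], [0.58, 0.355]]
```

View pics/t1.png

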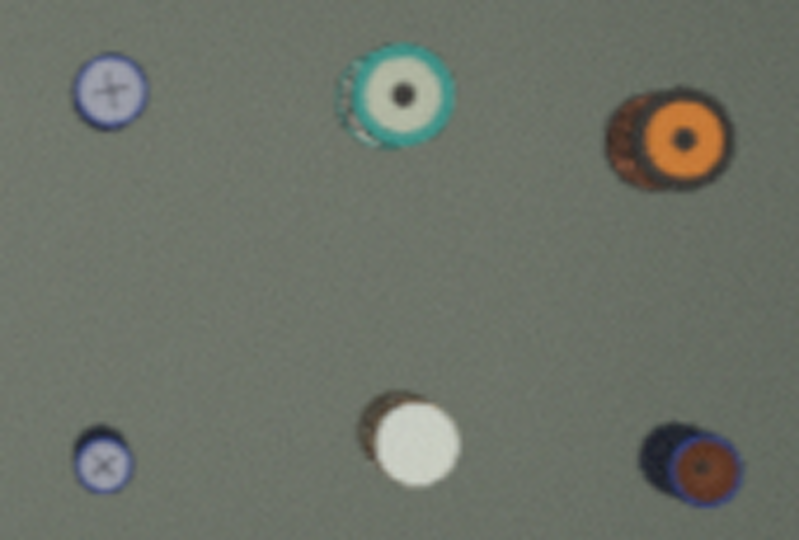

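View pics/s1.png

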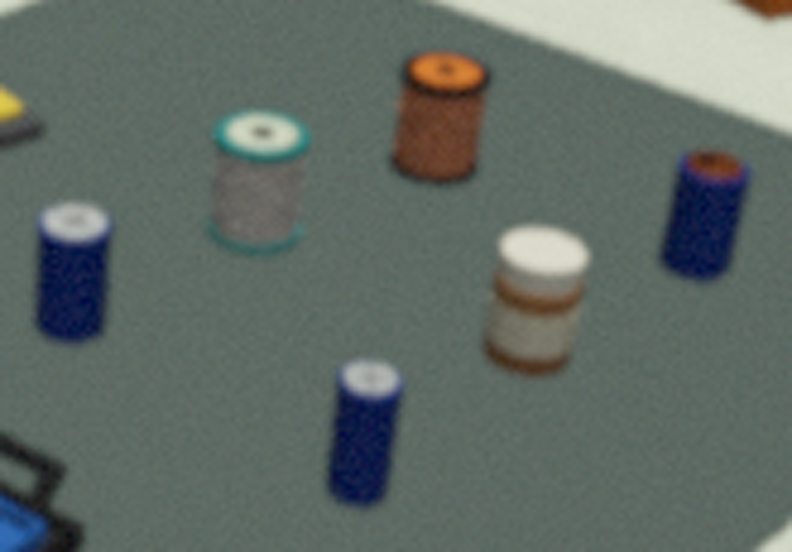

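The crops show the top centres clearly. In top-crop pixels: large (110,91), solder (404,95), small (104,465), flux (417,444). In side-crop pixels: large (75,221), solder (262,132), small (371,378), flux (543,250).

Run:
```python
from h import *
C={n:optics.read_camera(n) for n in("side","top")}
T=dict(large=(110,91),solder=(404,95),small=(104,465),flux=(417,444))
S=dict(large=(75,221),solder=(262,132),small=(371,378),flux=(543,250))
f=lambda p,o,k:(o[0]+(p[0]+.5)/k-.5,o[1]+(p[1]+.5)/k-.5)
for n in T:
    t,s=f(T[n],(270,190),4.7),f(S[n],(285,170),4.8)
    print(n,*tri(C["top"],t,C["side"],s),"top@.06",plane(C["top"],t,.06),"side",plane(C["side"],s,.06))
for n,t,s in(("blue",(213.9,235.6),(257.9,276.6)),("yellow",(174.6,239.4),(225.2,300.3)),("white",(135.4,243),(186.4,325.6))):
    print(n,*tri(C["top"],t,C["side"],s))
```

```text
large [ 0.611  -0.0606  0.0578] 0.001928112007463737 top@.06 [ 0.6116 -0.0599  0.06  ] side [ 0.6076 -0.0584  0.06  ]
solder [ 0.612  -0.202   0.0571] 0.0008630537324205215 top@.06 [ 0.6122 -0.2013  0.06  ] side [ 0.6083 -0.1979  0.06  ]
small [ 0.4317 -0.0605  0.0573] 0.0015131822375112165 top@.06 [ 0.4326 -0.06    0.06  ] side [ 0.4289 -0.0577  0.06  ]
flux [ 0.4446 -0.2102  0.0563] 0.0009037117034399036 top@.06 [ 0.4454 -0.2094  0.06  ] side [ 0.4412 -0.2049  0.06  ]
blue [0.5473 0.1232 0.0124] 0.0012286412117876366
yellow [0.5361 0.2151 0.0105] 0.0028619920242058923
white [0.5262 0.3067 0.0125] 0.002698737309100246
```

```bash
cat > go.py <<'E'
import sys
from h import *
# usage: go.py x y z : tool-axis shift (cm) from here to world target, and twist to yaw -83.5
o=telemetry.get_obs(); psi=np.radians(o["tool_rot"][2])
t=np.array([float(a) for a in sys.argv[1:4]])-o["tool_pos"]
for p,l in((psi,"now"),(np.radians(-83.5),"yaw-83.5")):
    print(l,np.array([np.cos(p)*t[0]+np.sin(p)*t[1],np.sin(p)*t[0]-np.cos(p)*t[1],-t[2]])*100)
print("twist",np.degrees(psi)+83.5,"pos",o["tool_pos"],o["tool_rot"],o["time_s"],"w",o["grip_width"],"F",o["force"])
E
python3 go.py .610 -.0595 .16
```

```text
now [-37.7121 -54.8942   6.2199]
yaw-83.5 [-50.14   -43.8356   6.2199]
twist 14.349076614908029 pos [ 0.2312 -0.6073  0.2222] [179.9974   0.0339 -69.1509] 0.3 w 0.0868459030341309 F [ 0.1338  0.4544 -0.1987]
```

{"op": "arm_command", "data": {"translation": [[-3.4,-5.0,0],[-3.4,-5.0,0],[-3.4,-5.0,0],[-3.4,-5.0,0],[-3.4,-5.0,0],[-3.4,-5.0,0],[-3.4,-5.0,0],[-3.4,-5.0,0],[0,0,3],[0,0,0]], "twist": [0,0,0,0,0,0,0,0,7,7], "grip": 100}}

```text
time_s: 1.55
tool_pos: [0.5173, -0.1988, 0.191]
tool_rot: [-179.8, -0.1, -83.6]
force: [-0.3, -0.6, 0.2]
grip_width: 0.0865
```

```bash
python3 go.py .610 -.0595 .016
```

```text
now [-12.8132 -10.752   17.5029]
yaw-83.5 [-12.7874 -10.7826  17.5029]
twist -0.13709856523185238 pos [ 0.5173 -0.1988  0.191 ] [-179.8445   -0.1434  -83.6371] 1.55 w 0.08653219924433612 F [-0.3162 -0.5867  0.2359]
```

{"op": "arm_command", "data": {"translation": [[-4.3,-3.6,0],[-4.3,-3.6,0],[-4.2,-3.6,0],[0,0,4.5],[0,0,4.5],[0,0,0]], "twist": [0,0,0,0,0,0]}}

```text
time_s: 2.3
tool_pos: [0.615, -0.0557, 0.0995]
tool_rot: [-179.7, -0.2, -83.8]
force: [0.1, -0.2, 0.1]
grip_width: 0.0868
```

```bash
python3 go.py .610 -.0595 .016
python3 - <<'E'
from h import *
a=[cv2.resize(optics.read_camera(n)["img"][v:v+100,u:u+133],None,fx=3,fy=4*.75,interpolation=2) for n,u,v in(("top",230,160),("side",240,170))]
cv2.imwrite("pics/a2.png",np.hstack(a))
E
```

```text
now [0.3225 0.5337 8.3542]
yaw-83.5 [0.3198 0.5353 8.3542]
twist -0.29054735865813086 pos [ 0.615  -0.0557  0.0995] [-179.6765   -0.1679  -83.7905] 2.3 w 0.08680140843657448 F [ 0.1105 -0.1695  0.0545]
```

View pics/a2.png

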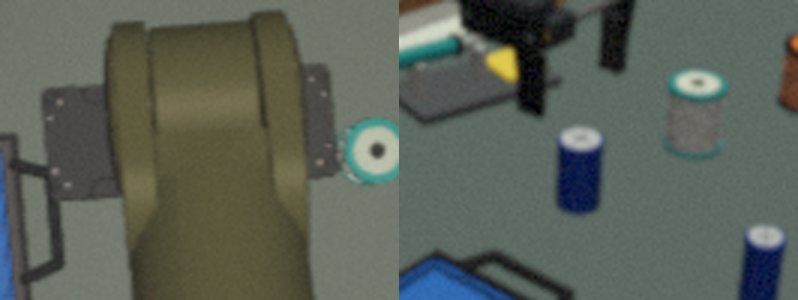

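The view shows the fingers straddling above the large cap, whose top is at about (580,140) in the side half. The gripper body lies clear above the reel. Next, descend.

{"op": "arm_command", "data": {"translation": [[0.3,0.5,0],[0,0,3],[0,0,3],[0,0,2.2],[0,0,0]], "twist": [0,0,0,0,0]}}

```text
time_s: 3.02
tool_pos: [0.6216, -0.0656, 0.032]
tool_rot: [-178.3, -0.7, -84.2]
force: [-0.5, -0.1, -0.1]
grip_width: 0.0871
```

```bash
python3 go.py .610 -.0595 .016
python3 - <<'E'
from h import *
a=[cv2.resize(optics.read_camera(n)["img"][v:v+100,u:u+133],None,fx=6,fy=6,interpolation=2) for n,u,v in(("side",240,170),)]
cv2.imwrite("pics/a3.png",np.hstack(a))
E
```

```text
now [-0.7281  1.0902  1.6047]
yaw-83.5 [-0.7411  1.0815  1.6047]
twist -0.6840781818272319 pos [ 0.6216 -0.0656  0.032 ] [-178.2525   -0.706   -84.1841] 3.025 w 0.08711801690228918 F [-0.4547 -0.0894 -0.0589]
```

View pics/a3.png

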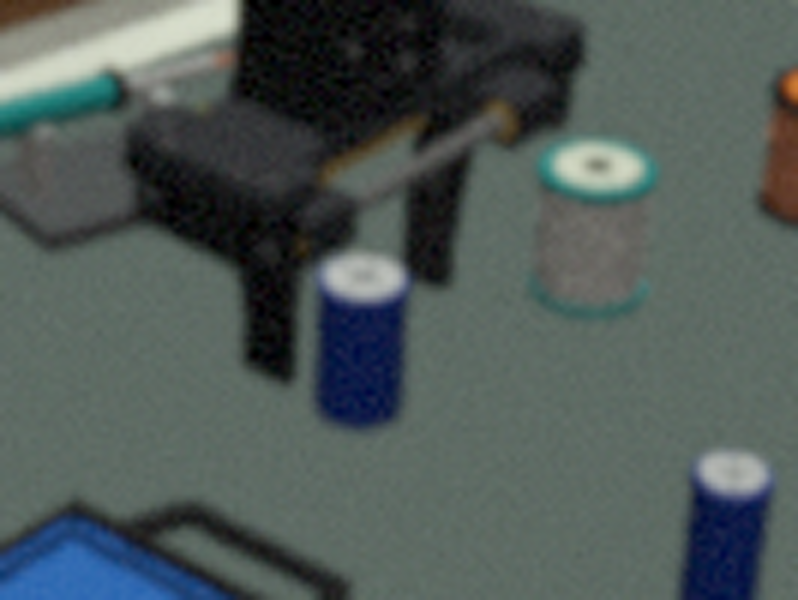

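The fingers straddle the can: finger tips at about (270,370) and (430,280), the can's top at (363,278). The tool drifted and tilted by about 1.7° during the descent, so I'll check whether small moves recover it.

{"op": "arm_command", "data": {"translation": [[-0.4,0.5,0],[-0.4,0.5,0],[0,0,0]], "twist": [0,0,0]}}

```text
time_s: 3.45
tool_pos: [0.6137, -0.0586, 0.0374]
tool_rot: [-177.8, -0.8, -84.2]
force: [0.6, 0.6, -0.4]
grip_width: 0.087
```

```bash
python3 go.py .610 -.0595 .016
```

```text
now [0.0521 0.3758 2.1418]
yaw-83.5 [0.0475 0.3764 2.1418]
twist -0.7107643004354998 pos [ 0.6137 -0.0586  0.0374] [-177.7582   -0.849   -84.2108] 3.45 w 0.08698732332451825 F [ 0.5557  0.5817 -0.4116]
```

{"op": "arm_command", "data": {"translation": [[0,0,0],[0,0,0]], "twist": [0,0]}}

```text
time_s: 3.7
tool_pos: [0.6141, -0.0586, 0.0381]
tool_rot: [-177.7, -0.9, -84.2]
force: [0.4, 0.9, -0.4]
grip_width: 0.0869
```

```bash
python3 go.py .610 -.0595 .016
```

```text
now [0.0479 0.4133 2.2108]
yaw-83.5 [0.0429 0.4139 2.2108]
twist -0.6996217848747364 pos [ 0.6141 -0.0586  0.0381] [-177.6947   -0.8765  -84.1996] 3.7 w 0.08690988997618845 F [ 0.4073  0.8989 -0.4357]
```

{"op": "arm_command", "data": {"translation": [[0,0,1],[0,0,0]], "twist": [0,0]}}

```text
time_s: 3.95
tool_pos: [0.6143, -0.0589, 0.027]
tool_rot: [-177.7, -0.9, -84.2]
force: [0.4, 0.3, 0.5]
grip_width: 0.0871
```

```bash
python3 go.py .610 -.0595 .016
```

```text
now [0.0193 0.4335 1.1011]
yaw-83.5 [0.0139 0.4337 1.1011]
twist -0.7066135899150225 pos [ 0.6143 -0.0589  0.027 ] [-177.7332   -0.8688  -84.2066] 3.95 w 0.08705638081337438 F [0.421  0.296  0.5142]
```

{"op": "arm_command", "data": {"translation": [[0,0,-3],[0,0,-3],[0,0,0]], "twist": [0,0,0]}}

```text
time_s: 4.32
tool_pos: [0.6111, -0.0581, 0.0866]
tool_rot: [-177.9, -0.8, -84.2]
force: [0.4, -0.4, 0.3]
grip_width: 0.087
```

{"op": "arm_command", "data": {"translation": [[0,0,2],[0,0,0],[0,0,2],[0,0,0]], "twist": [0,0,0,0]}}

```text
time_s: 4.82
tool_pos: [0.6092, -0.0586, 0.0388]
tool_rot: [-178.3, -0.7, -84.2]
force: [0.5, 0.3, 0.1]
grip_width: 0.087
```

```bash
python3 go.py .610 -.0595 .016
```

```text
now [ 0.1021 -0.0719  2.2763]
yaw-83.5 [ 0.103  -0.0706  2.2763]
twist -0.7038708162247929 pos [ 0.6092 -0.0586  0.0388] [-178.3368   -0.6852  -84.2039] 4.825 w 0.08695713030948754 F [0.5054 0.2856 0.1163]
```

{"op": "arm_command", "data": {"translation": [[0,0,1.1],[0,0,0],[0,0,0.9],[0,0,0]], "twist": [0,0,0,0]}}

```text
time_s: 5.32
tool_pos: [0.61, -0.0586, 0.0171]
tool_rot: [-178.3, -0.7, -84.2]
force: [0.3, 0.4, -0.6]
grip_width: 0.087
```

{"op": "arm_command", "data": {"translation": [[0,0,0],[0,0,0],[0,0,0],[0,0,0],[0,0,0],[0,0,0],[0,0,0]], "twist": [0,0,0,0,0,0,0], "grip": 0, "force": 20}}

```text
time_s: 6.2
tool_pos: [0.6111, -0.0589, 0.0185]
tool_rot: [-178.2, -0.7, -84.2]
force: [0.1, 0.1, -0.0]
grip_width: 0.0354
```

```bash
python3 go.py .575 .125 .100
```

```text
now [-18.6576   1.736   -8.1492]
yaw-83.5 [-18.6777   1.5044  -8.1492]
twist -0.7109583457767741 pos [ 0.6111 -0.0589  0.0185] [-178.1932   -0.7223  -84.211 ] 6.2 w 0.03542756698225465 F [ 0.0986  0.0651 -0.0104]
```

{"op": "arm_command", "data": {"translation": [[0,0,-3],[0,0,-3],[0,0,-2],[0,0,0],[-4,0.4,0],[-4,0.4,0],[-4,0.4,0],[-4,0.3,0],[-2,0,0],[0,0,0]], "twist": [0,0,0,0,0,0,0,0,0,0]}}

```text
time_s: 7.45
tool_pos: [0.5688, 0.1226, 0.0884]
tool_rot: [-179.0, -0.6, -84.3]
force: [-0.7, -0.4, -1.5]
grip_width: 0.0354
```

```bash
python3 go.py .575 .125 .028
```

```text
now [-0.1772 -0.636   6.0368]
yaw-83.5 [-0.1678 -0.6386  6.0368]
twist -0.8448011763660475 pos [0.5688 0.1226 0.0884] [-178.9996   -0.6359  -84.3448] 7.45 w 0.03539676731367017 F [-0.7381 -0.3763 -1.5422]
```

{"op": "arm_command", "data": {"translation": [[-0.2,-0.6,0],[0,0,0],[0,0,2],[0,0,0],[0,0,1.8],[0,0,0]], "twist": [0,0,0,0,0,0]}}

```text
time_s: 8.2
tool_pos: [0.5753, 0.1187, 0.0451]
tool_rot: [-179.2, -0.8, -84.7]
force: [0.4, 0.0, -1.4]
grip_width: 0.0355
```

```bash
python3 go.py .575 .125 .028
python3 - <<'E'
from h import *
a=[cv2.resize(optics.read_camera(n)["img"][v:v+100,u:u+133],None,fx=3,fy=4*.75,interpolation=2) for n,u,v in(("top",160,190),("side",190,210))]
cv2.imwrite("pics/a4.png",np.hstack(a))
E
```

```text
now [-0.6313 -0.0292  1.7078]
yaw-83.5 [-0.6305 -0.0429  1.7078]
twist -1.243761135304311 pos [0.5753 0.1187 0.0451] [-179.2444   -0.7771  -84.7438] 8.2 w 0.03553157972516718 F [ 0.3859  0.0056 -1.3762]
```

View pics/a4.png

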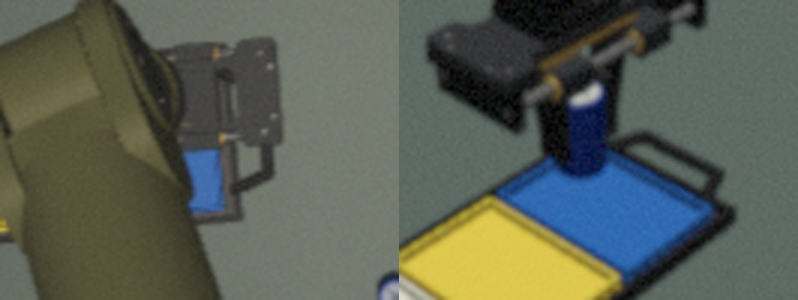

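The can hangs over the far (+x) half of the blue tray, inside the walls. Next, lower it and let go.

{"op": "arm_command", "data": {"translation": [[-0.6,0,0],[0,0,0],[0,0,0.9],[0,0,0],[0,0,0.4],[0,0,0]], "twist": [0,0,0,0,0,0]}}

```text
time_s: 9.05
tool_pos: [0.5775, 0.1264, 0.0344]
tool_rot: [-178.9, -0.7, -84.7]
force: [0.7, -0.0, -0.7]
grip_width: 0.0352
```

```bash
python3 go.py .575 .125 .028
```

```text
now [0.1119 0.2653 0.6404]
yaw-83.5 [0.1063 0.2676 0.6404]
twist -1.194865013876111 pos [0.5775 0.1264 0.0344] [-178.8853   -0.7385  -84.6949] 9.05 w 0.03519569369946403 F [ 0.6849 -0.005  -0.6769]
```

{"op": "arm_command", "data": {"translation": [[0.1,0.2,0.4],[0,0,0],[0,0,0.3],[0,0,0]], "twist": [0,0,0,0]}}

```text
time_s: 9.55
tool_pos: [0.5761, 0.125, 0.0275]
tool_rot: [-178.8, -0.7, -84.7]
force: [0.2, 0.5, 0.2]
grip_width: 0.0355
```

```bash
python3 go.py .575 .125 .0275
```

```text
now [-0.0059  0.1133 -0.0043]
yaw-83.5 [-0.0083  0.1132 -0.0043]
twist -1.2081819046904343 pos [0.5761 0.125  0.0275] [-178.8265   -0.7362  -84.7082] 9.55 w 0.035508486886048886 F [0.2261 0.454  0.2096]
```

{"op": "arm_command", "data": {"translation": [[0,0,0],[0,0,0],[0,0,0],[0,0,0],[0,0,-2],[0,0,-3],[0,0,-3],[0,0,-2],[0,0,0]], "twist": [0,0,0,0,0,0,0,0,0], "grip": 100}}

```text
time_s: 10.68
tool_pos: [0.5751, 0.1272, 0.1362]
tool_rot: [-178.5, -0.7, -84.6]
force: [0.1, -0.1, -0.8]
grip_width: 0.0867
```

```bash
python3 go.py .431 -.059 .10
python3 - <<'E'
from h import *
cv2.imwrite("pics/a5.png",cv2.resize(optics.read_camera("side")["img"][200:320,180:340],None,fx=4,fy=4,interpolation=2))
E
```

```text
now [17.1943 16.0878  3.6164]
yaw-83.5 [16.8688 16.4288  3.6164]
twist -1.1470109188976494 pos [0.5751 0.1272 0.1362] [-178.5438   -0.7099  -84.647 ] 10.675 w 0.08674650183707325 F [ 0.0547 -0.1301 -0.7687]
```

View pics/a5.png

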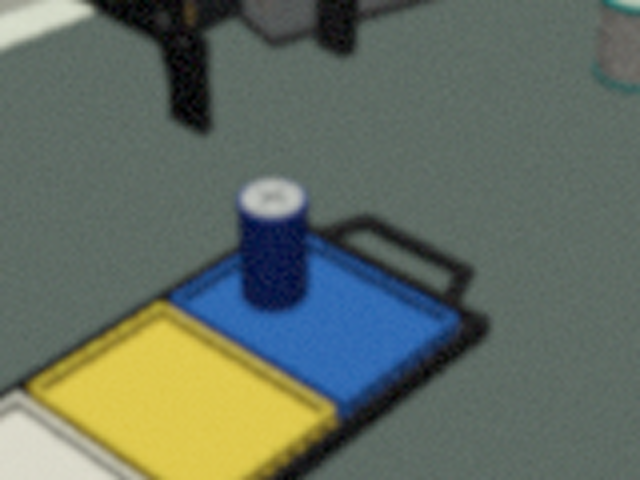

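The large can stands upright in the far half of the blue tray: top (272,197), foot (275,300). Next is the small can.

{"op": "arm_command", "data": {"translation": [[4,3.8,0],[4,3.8,0],[4,3.8,0],[3,2.8,0],[0,0,0],[1,1,0],[0,0,0]], "twist": [0,0,0,0,0,0,-1]}}

```text
time_s: 11.6
tool_pos: [0.4308, -0.05, 0.1279]
tool_rot: [-179.1, -0.5, -83.5]
force: [0.2, 0.7, -0.7]
grip_width: 0.087
```

```bash
python3 go.py .431 -.059 .10
```

```text
now [0.8938 0.086  2.7858]
yaw-83.5 [0.8939 0.0854 2.7858]
twist 0.03893168556062676 pos [ 0.4308 -0.05    0.1279] [-179.105    -0.479   -83.4611] 11.6 w 0.08702348756675611 F [ 0.2334  0.6763 -0.7128]
```

{"op": "arm_command", "data": {"translation": [[0.8,0.1,0],[0,0,0],[0,0,2],[0,0,0],[0,0,2],[0,0,0],[0,0,2],[0,0,0]], "twist": [0,0,0,0,0,0,0,0]}}

```text
time_s: 12.6
tool_pos: [0.437, -0.0561, 0.0709]
tool_rot: [-178.7, -0.5, -83.1]
force: [-1.5, -1.2, -0.3]
grip_width: 0.0868
```

```bash
python3 go.py .431 -.059 .018
```

```text
now [0.2127 0.6315 5.294 ]
yaw-83.5 [0.217  0.6301 5.294 ]
twist 0.38336615346271685 pos [ 0.437  -0.0561  0.0709] [-178.7485   -0.4609  -83.1166] 12.6 w 0.0867725457087976 F [-1.5479 -1.2011 -0.2766]
```

{"op": "arm_command", "data": {"translation": [[0.2,0.6,0],[0,0,0],[0,0,1.8],[0,0,0],[0,0,1.5],[0,0,0]], "twist": [0,0,0,0,0,0]}}

```text
time_s: 13.35
tool_pos: [0.4356, -0.0601, 0.042]
tool_rot: [-178.3, -0.7, -83.2]
force: [-0.7, -0.1, -0.6]
grip_width: 0.0869
```

```bash
python3 go.py .431 -.059 .018
```

```text
now [-0.1628  0.4454  2.4037]
yaw-83.5 [-0.1601  0.4464  2.4037]
twist 0.3454113864375188 pos [ 0.4356 -0.0601  0.042 ] [-178.2861   -0.6592  -83.1546] 13.35 w 0.08693009836150879 F [-0.6786 -0.0784 -0.5702]
```

{"op": "arm_command", "data": {"translation": [[-0.1,0.6,0],[0,0,0],[0,0,1.2],[0,0,0],[0,0,0.8],[0,0,0]], "twist": [0,0,0,0,0,0]}}

```text
time_s: 14.1
tool_pos: [0.4301, -0.06, 0.0208]
tool_rot: [-178.3, -0.7, -83.2]
force: [-0.2, 0.0, -0.5]
grip_width: 0.0872
```

```bash
python3 go.py .431 -.059 .018;  python3 - <<'E'
from h import *
cv2.imwrite("pics/a6.png",cv2.resize(optics.read_camera("side")["img"][200:300,300:430],None,fx=5,fy=5,interpolation=2))
E
```

```text
now [-0.0855 -0.1022  0.284 ]
yaw-83.5 [-0.0861 -0.1017  0.284 ]
twist 0.3483982798008327 pos [ 0.4301 -0.06    0.0208] [-178.2563   -0.6651  -83.1516] 14.1 w 0.08723888887042544 F [-0.1805  0.0055 -0.489 ]
```

View pics/a6.png

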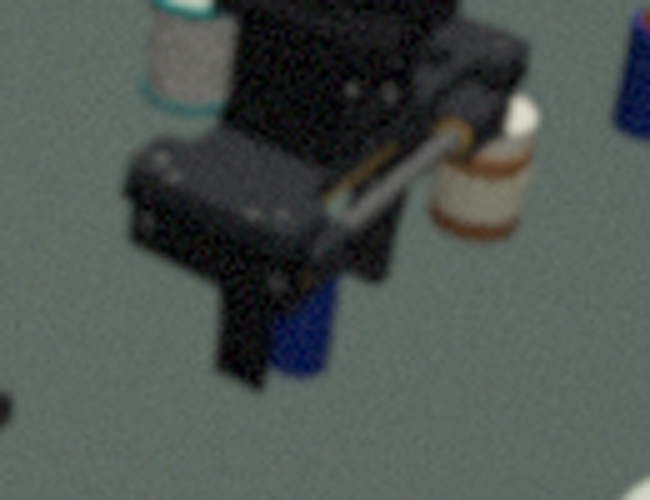

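The small can at (303,325) sits between the two fingers, (245,335) and (375,240). Close.

{"op": "arm_command", "data": {"translation": [[0,0,0.2],[0,0,0],[0,0,0],[0,0,0],[0,0,0],[0,0,0],[0,0,0]], "twist": [0,0,0,0,0,0,0], "grip": 0, "force": 20}}

```text
time_s: 15.02
tool_pos: [0.4312, -0.0601, 0.0197]
tool_rot: [-178.1, -0.7, -83.2]
force: [-0.1, 1.1, -0.5]
grip_width: 0.027
```

{"op": "arm_command", "data": {"translation": [[0,0,-3],[0,0,-3],[0,0,-3],[0,0,0]], "twist": [0,0,0,0]}}

```text
time_s: 15.52
tool_pos: [0.427, -0.0591, 0.1111]
tool_rot: [-178.3, -0.6, -83.1]
force: [0.5, 0.0, -1.2]
grip_width: 0.0275
```

```bash
python3 go.py .520 .119 .11
```

```text
now [-16.5653 -11.3626   0.109 ]
yaw-83.5 [-16.6379 -11.2561   0.109 ]
twist 0.367702921158255 pos [ 0.427  -0.0591  0.1111] [-178.2796   -0.6361  -83.1323] 15.525 w 0.02745509668450741 F [ 0.5152  0.0182 -1.2481]
```

{"op": "arm_command", "data": {"translation": [[-4,-2.7,0],[-4,-2.7,0],[-4,-2.7,0],[-3,-2,0],[0,0,0],[-1,-0.7,0],[0,0,0]], "twist": [0,0,0,0,0,0,0]}}

```text
time_s: 16.4
tool_pos: [0.5131, 0.1151, 0.1044]
tool_rot: [-178.9, -0.6, -83.4]
force: [1.1, -0.1, -0.1]
grip_width: 0.0272
```

```bash
python3 go.py .520 .119 .0287
```

```text
now [-0.3112 -0.7305  7.5669]
yaw-83.5 [-0.3122 -0.7301  7.5669]
twist 0.0769870888332207 pos [0.5131 0.1151 0.1044] [-178.8763   -0.5777  -83.423 ] 16.4 w 0.02717174314969105 F [ 1.056  -0.0787 -0.1332]
```

{"op": "arm_command", "data": {"translation": [[-0.3,-0.2,0],[0,0,0],[0,0,2],[0,0,0],[0,0,1.8],[0,0,0],[0,0,0.8],[0,0,0]], "twist": [0,0,0,0,0,0,0,0]}}

```text
time_s: 17.4
tool_pos: [0.5166, 0.1146, 0.0578]
tool_rot: [-178.8, -0.7, -83.7]
force: [0.6, -0.0, -0.3]
grip_width: 0.0278
```

```bash
python3 go.py .520 .119 .0287
```

```text
now [-0.4039 -0.3902  2.9129]
yaw-83.5 [-0.4025 -0.3916  2.9129]
twist -0.20565866721206305 pos [0.5166 0.1146 0.0578] [-178.7637   -0.7253  -83.7057] 17.4 w 0.027796842105867504 F [ 0.596  -0.0356 -0.2897]
```

{"op": "arm_command", "data": {"translation": [[-0.4,-0.2,0],[0,0,0],[0,0,1.2],[0,0,0],[0,0,0.8],[0,0,0],[0,0,0.4],[0,0,0]], "twist": [0,0,0,0,0,0,0,0]}}

```text
time_s: 18.4
tool_pos: [0.5191, 0.119, 0.0325]
tool_rot: [-178.7, -0.7, -83.7]
force: [0.1, 0.5, -0.8]
grip_width: 0.0273
```

```bash
python3 go.py .520 .119 .0287
```

```text
now [ 0.0122 -0.0847  0.3757]
yaw-83.5 [ 0.0125 -0.0847  0.3757]
twist -0.1939389637326343 pos [0.5191 0.119  0.0325] [-178.7279   -0.7164  -83.6939] 18.4 w 0.02731023772356138 F [ 0.0988  0.4705 -0.784 ]
```

{"op": "arm_command", "data": {"translation": [[0,0,0.4],[0,0,0],[0,0,0]], "twist": [0,0,0]}}

```text
time_s: 18.77
tool_pos: [0.5199, 0.1191, 0.0287]
tool_rot: [-178.6, -0.7, -83.7]
force: [-0.4, 0.3, -0.3]
grip_width: 0.0271
```

{"op": "arm_command", "data": {"translation": [[0,0,0],[0,0,0],[0,0,0],[0,0,0],[0,0,-2],[0,0,-3],[0,0,-3],[0,0,-2],[0,0,0]], "twist": [0,0,0,0,0,0,0,0,0], "grip": 100}}

```text
time_s: 19.9
tool_pos: [0.5184, 0.1213, 0.1372]
tool_rot: [-178.4, -0.7, -83.6]
force: [-0.3, -0.1, 0.2]
grip_width: 0.0864
```

```bash
python3 go.py .611 -.200 .12
python3 - <<'E'
from h import *
cv2.imwrite("pics/a7.png",cv2.resize(optics.read_camera("side")["img"][200:320,180:340],None,fx=4,fy=4,interpolation=2))
E
```

```text
now [32.9563 -5.6352  1.7208]
yaw-83.5 [32.9679 -5.5668  1.7208]
twist -0.1188912638130688 pos [0.5184 0.1213 0.1372] [-178.3857   -0.7039  -83.6189] 19.9 w 0.08640999677364128 F [-0.2998 -0.074   0.1882]
```

View pics/a7.png

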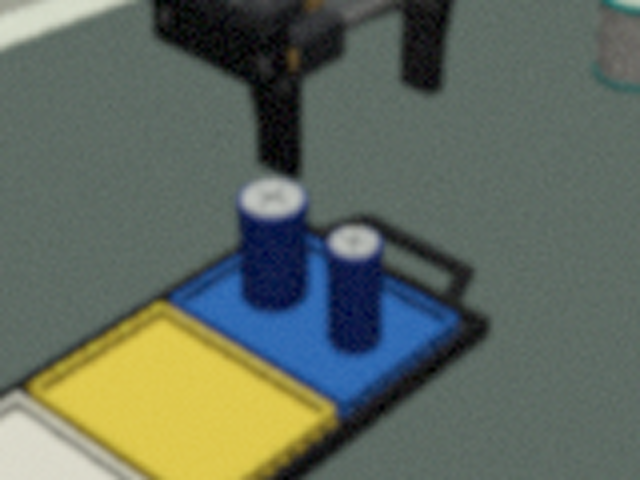

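Both cans stand upright in the blue tray, tops at (272,197) and (354,241). Next is the solder reel.

{"op": "arm_command", "data": {"translation": [[5,-0.8,0],[5,-0.8,0],[5,-0.8,0],[5,-0.8,0],[5,-0.8,0],[3,-0.6,0],[0,0,0],[1,0,0],[0,0,0]], "twist": [0,0,0,0,0,0,0,0,0]}}

```text
time_s: 21.08
tool_pos: [0.5935, -0.1668, 0.1327]
tool_rot: [-179.1, -0.4, -83.2]
force: [-0.0, 0.5, 0.1]
grip_width: 0.0868
```

```bash
python3 go.py .611 -.200 .10
```

```text
now [ 3.5077 -1.345   3.2661]
yaw-83.5 [ 3.5011 -1.362   3.2661]
twist 0.2773806086588593 pos [ 0.5935 -0.1668  0.1327] [-179.1274   -0.39    -83.2226] 21.075 w 0.08675339027744763 F [-0.0107  0.5138  0.0946]
```

{"op": "arm_command", "data": {"translation": [[2.5,-1,0],[0,0,0],[0.8,0,0],[0,0,0],[0,0,2],[0,0,0],[0,0,1.6],[0,0,0]], "twist": [0,0,0,0,0,0,0,0]}}

```text
time_s: 22.08
tool_pos: [0.607, -0.1911, 0.0937]
tool_rot: [-179.3, -0.2, -82.7]
force: [-0.4, -0.3, -0.2]
grip_width: 0.0871
```

```bash
python3 go.py .611 -.200 .018
```

```text
now [ 0.9361 -0.282   7.5723]
yaw-83.5 [ 0.9319 -0.2957  7.5723]
twist 0.836946400442443 pos [ 0.607  -0.1911  0.0937] [-179.2514   -0.1684  -82.6631] 22.075 w 0.08708129939872677 F [-0.394  -0.3259 -0.1815]
```

{"op": "arm_command", "data": {"translation": [[0.9,0,0],[0,0,0],[0,0,1],[0,0,0]], "twist": [0,0,0,0]}}

```text
time_s: 22.58
tool_pos: [0.6089, -0.2013, 0.0837]
tool_rot: [-179.2, -0.2, -82.7]
force: [0.5, -0.1, -0.6]
grip_width: 0.0871
```

```bash
python3 go.py .611 -.200 .018;  python3 - <<'E'
from h import *
cv2.imwrite("pics/a8.png",cv2.resize(optics.read_camera("side")["img"][150:250,270:400],None,fx=5,fy=5,interpolation=2))
E
```

```text
now [-0.1008 -0.224   6.569 ]
yaw-83.5 [-0.1039 -0.2226  6.569 ]
twist 0.7933007835072914 pos [ 0.6089 -0.2013  0.0837] [-179.1859   -0.2066  -82.7067] 22.575 w 0.08710936207126639 F [ 0.4632 -0.1434 -0.6197]
```

View pics/a8.png

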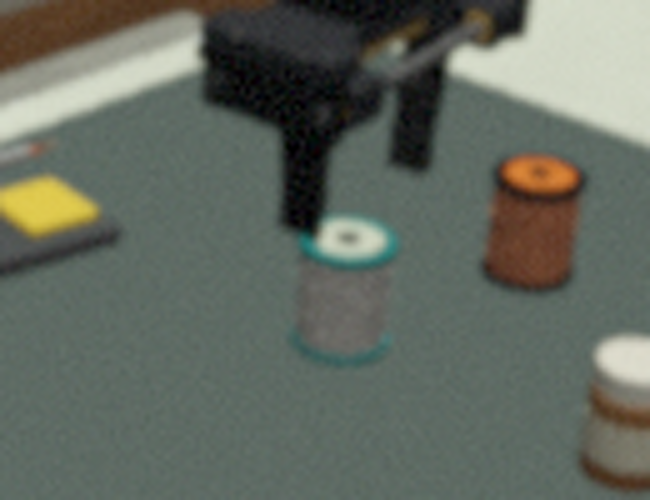

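The fingers straddle the reel, tips at about (305,225) and (410,165), reel top at (348,238). Descend.

{"op": "arm_command", "data": {"translation": [[0,0,1.8],[0,0,0],[0,0,1.6],[0,0,0],[0,0,1.2],[0,0,0]], "twist": [0,0,0,0,0,0]}}

```text
time_s: 23.38
tool_pos: [0.6099, -0.2009, 0.0345]
tool_rot: [-179.2, -0.2, -82.7]
force: [0.6, 0.1, 0.3]
grip_width: 0.0866
```

```bash
python3 go.py .611 -.200 .018
```

```text
now [-0.0707 -0.1245  1.6549]
yaw-83.5 [-0.0725 -0.1235  1.6549]
twist 0.8339128586106597 pos [ 0.6099 -0.2009  0.0345] [-179.1674   -0.1974  -82.6661] 23.375 w 0.08664777818154358 F [0.5579 0.1439 0.3412]
```

{"op": "arm_command", "data": {"translation": [[0,0,0.9],[0,0,0],[0,0,0.7],[0,0,0]], "twist": [0,0,0,0]}}

```text
time_s: 23.88
tool_pos: [0.6105, -0.201, 0.0179]
tool_rot: [-179.1, -0.2, -82.7]
force: [-0.6, 1.2, 0.2]
grip_width: 0.0872
```

{"op": "arm_command", "data": {"translation": [[0,0,0],[0,0,0],[0,0,0],[0,0,0],[0,0,0],[0,0,0]], "twist": [0,0,0,0,0,0], "grip": 0, "force": 40}}

```text
time_s: 24.62
tool_pos: [0.6111, -0.2014, 0.0186]
tool_rot: [-179.0, -0.3, -82.7]
force: [-0.7, -0.1, -0.6]
grip_width: 0.0483
```

{"op": "arm_command", "data": {"translation": [[0,0,-2],[0,0,-3],[0,0,-3],[0,0,-2],[0,0,0]], "twist": [0,0,0,0,0]}}

```text
time_s: 25.25
tool_pos: [0.6078, -0.2002, 0.1235]
tool_rot: [-179.2, -0.2, -82.6]
force: [-0.4, 0.2, -3.1]
grip_width: 0.0482
```

```bash
python3 go.py .537 .215 .12
```

```text
now [-42.0807   1.7017   0.3536]
yaw-83.5 [-42.0501   2.3389   0.3536]
twist 0.8678865039637031 pos [ 0.6078 -0.2002  0.1235] [-179.2019   -0.1676  -82.6321] 25.25 w 0.04823489559496212 F [-0.4463  0.2321 -3.1329]
```

{"op": "arm_command", "data": {"translation": [[-5,0.2,0],[-5,0.2,0],[-5,0.2,0],[-5,0.2,0],[-5,0.2,0],[-5,0.2,0],[-4,0.2,0],[-3,0,0],[0,0,0]], "twist": [0,0,0,0,0,0,0,0,0]}}

```text
time_s: 26.38
tool_pos: [0.5385, 0.1752, 0.1154]
tool_rot: [-179.8, -0.1, -82.7]
force: [0.6, -0.2, -2.9]
grip_width: 0.0483
```

```bash
python3 go.py .537 .215 .12
```

```text
now [-3.972  -0.3539 -0.4575]
yaw-83.5 [-3.9766 -0.2979 -0.4575]
twist 0.8078013605755956 pos [0.5385 0.1752 0.1154] [-179.82     -0.1205  -82.6922] 26.375 w 0.04828427268141575 F [ 0.5925 -0.1829 -2.8848]
```

{"op": "arm_command", "data": {"translation": [[-3,-0.2,0],[0,0,0],[-0.8,0,0],[0,0,0],[0,0,2],[0,0,0],[0,0,1.8],[0,0,0],[0,0,1],[0,0,0]], "twist": [0,0,0,0,0,0,0,0,0,0]}}

```text
time_s: 27.62
tool_pos: [0.5346, 0.2066, 0.0601]
tool_rot: [179.8, -0.4, -83.1]
force: [0.0, 0.4, -3.4]
grip_width: 0.0481
```

```bash
python3 go.py .537 .215 .0278
python3 - <<'E'
from h import *
cv2.imwrite("pics/a9.png",cv2.resize(optics.read_camera("side")["img"][200:350,130:330],None,fx=4,fy=4,interpolation=2))
E
```

```text
now [-0.8018 -0.3376  3.2265]
yaw-83.5 [-0.8042 -0.3317  3.2265]
twist 0.41972859734356405 pos [0.5346 0.2066 0.0601] [179.8021  -0.4026 -83.0803] 27.625 w 0.04813482714943788 F [ 0.0232  0.353  -3.3897]
```

View pics/a9.png

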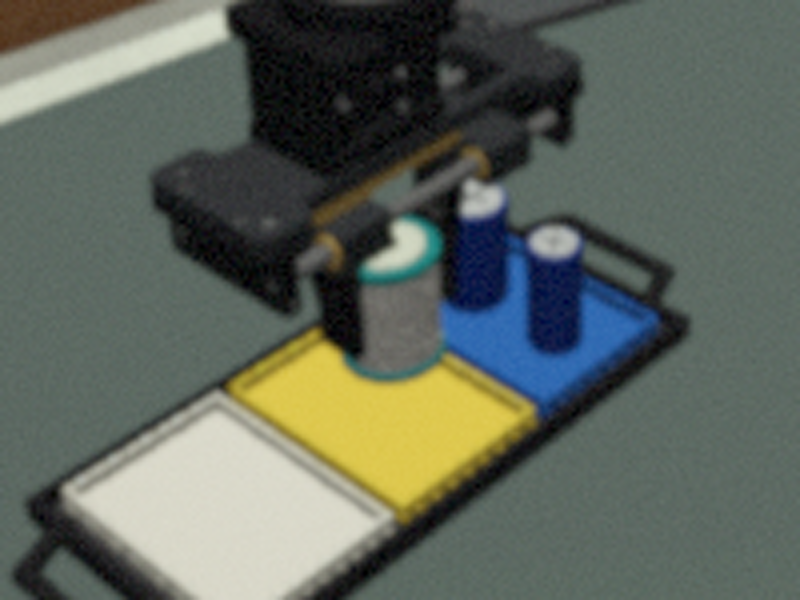

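The reel hangs level over the yellow tray at (395,300); both cans are undisturbed. Next, shift and lower it.

{"op": "arm_command", "data": {"translation": [[-0.8,0,0],[0,0,0],[0,0,1.4],[0,0,0],[0,0,0.8],[0,0,0]], "twist": [0,0,0,0,0,0]}}

```text
time_s: 28.42
tool_pos: [0.5346, 0.2158, 0.0378]
tool_rot: [180.0, -0.4, -83.1]
force: [0.1, 0.8, -3.9]
grip_width: 0.048
```

```bash
python3 go.py .537 .215 .0278
```

```text
now [ 0.1106 -0.2235  1.0021]
yaw-83.5 [ 0.1088 -0.2244  1.0021]
twist 0.4408554828785043 pos [0.5346 0.2158 0.0378] [179.9618  -0.3617 -83.0591] 28.425 w 0.04798210210854121 F [ 0.0951  0.8392 -3.9214]
```

{"op": "arm_command", "data": {"translation": [[0,0,0.6],[0,0,0],[0,0,0.3],[0,0,0]], "twist": [0,0,0,0]}}

```text
time_s: 28.92
tool_pos: [0.535, 0.2158, 0.0284]
tool_rot: [180.0, -0.4, -83.1]
force: [0.3, -0.0, -3.2]
grip_width: 0.0483
```

```bash
python3 go.py .537 .215 .0278
```

```text
now [ 0.0991 -0.1927  0.063 ]
yaw-83.5 [ 0.0977 -0.1935  0.063 ]
twist 0.4271165209706993 pos [0.535  0.2158 0.0284] [179.9913  -0.3557 -83.0729] 28.925 w 0.04833470577751853 F [ 0.2763 -0.0201 -3.1874]
```

{"op": "arm_command", "data": {"translation": [[0,0,0.1],[0,0,0],[0,0,0.1],[0,0,0]], "twist": [0,0,0,0]}}

```text
time_s: 29.42
tool_pos: [0.5356, 0.216, 0.0281]
tool_rot: [-179.9, -0.4, -83.1]
force: [-1.0, -1.1, -2.4]
grip_width: 0.0484
```

{"op": "arm_command", "data": {"translation": [[0,0,0],[0,0,0],[0,0,0],[0,0,0],[0,0,-2],[0,0,-3],[0,0,-3],[0,0,-2],[0,0,0]], "twist": [0,0,0,0,0,0,0,0,0], "grip": 85}}

```text
time_s: 30.55
tool_pos: [0.5375, 0.2185, 0.1374]
tool_rot: [-179.5, -0.2, -83.0]
force: [-0.4, 0.2, -0.1]
grip_width: 0.0741
```

```bash
python3 go.py .4435 -.208 .12
python3 - <<'E'
from h import *
cv2.imwrite("pics/a10.png",cv2.resize(optics.read_camera("side")["img"][200:350,130:330],None,fx=4,fy=4,interpolation=2))
E
```

```text
now [41.1888 14.5153  1.7403]
yaw-83.5 [41.311  14.1637  1.7403]
twist 0.4884261834612147 pos [0.5375 0.2185 0.1374] [-179.4996   -0.2482  -83.0116] 30.55 w 0.0741006403738376 F [-0.4482  0.1501 -0.0566]
```

View pics/a10.png

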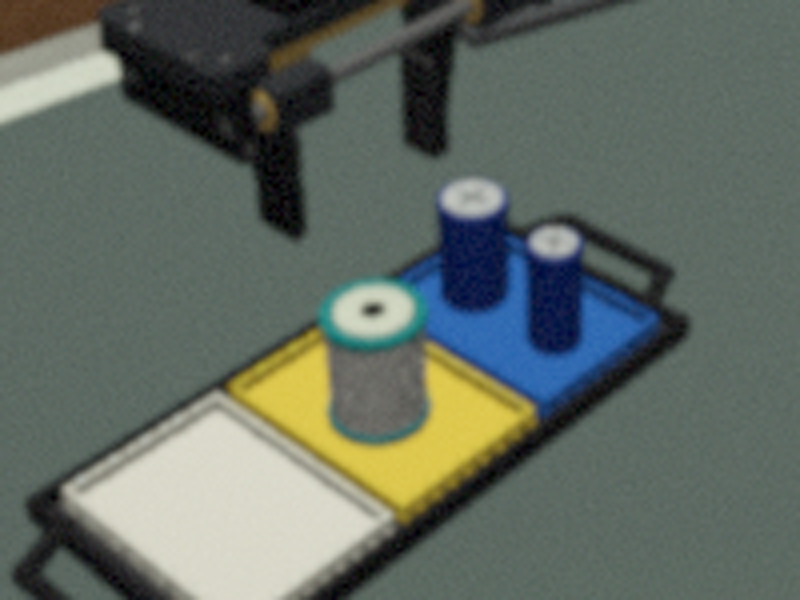

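The solder reel stands upright on the yellow floor, top (373,310), foot (378,415), and the cans are still in place. Next is the flux jar.

{"op": "arm_command", "data": {"translation": [[5,1.7,0],[5,1.7,0],[5,1.7,0],[5,1.7,0],[5,1.7,0],[5,1.7,0],[4,1.4,0],[3,1,0],[0,0,0]], "twist": [0,0,0,0,0,0,0,0,0], "grip": 100}}

```text
time_s: 31.72
tool_pos: [0.4489, -0.175, 0.1293]
tool_rot: [179.8, 0.1, -82.9]
force: [1.1, 0.4, 0.0]
grip_width: 0.0873
```

```bash
python3 go.py .4435 -.208 .10
```

```text
now [3.2048 0.9406 2.9287]
yaw-83.5 [3.2142 0.9078 2.9287]
twist 0.5848988111300741 pos [ 0.4489 -0.175   0.1293] [179.8226   0.0575 -82.9151] 31.725 w 0.08730374103846772 F [1.06   0.4073 0.0321]
```

{"op": "arm_command", "data": {"translation": [[2.5,0.8,0],[0,0,0],[0.5,0.2,0],[0,0,0],[0,0,2],[0,0,0],[0,0,1.6],[0,0,0]], "twist": [0,0,0,0,0,0,0,0]}}

```text
time_s: 32.72
tool_pos: [0.4438, -0.1989, 0.091]
tool_rot: [179.8, 0.3, -82.4]
force: [0.6, 0.3, -0.4]
grip_width: 0.087
```

```bash
python3 go.py .4435 -.208 .018
```

```text
now [0.8964 0.1469 7.2986]
yaw-83.5 [0.8991 0.1293 7.2986]
twist 1.125639371713305 pos [ 0.4438 -0.1989  0.091 ] [179.7849   0.3007 -82.3744] 32.725 w 0.08700596078552132 F [ 0.6229  0.343  -0.3799]
```

{"op": "arm_command", "data": {"translation": [[0.8,0.1,0],[0,0,0],[0,0,1],[0,0,0]], "twist": [0,0,0,0]}}

```text
time_s: 33.22
tool_pos: [0.4445, -0.2081, 0.0812]
tool_rot: [179.9, 0.2, -82.4]
force: [-1.2, 1.4, -0.9]
grip_width: 0.0869
```

```bash
python3 go.py .4435 -.208 .018;  python3 - <<'E'
from h import *
cv2.imwrite("pics/a11.png",cv2.resize(optics.read_camera("side")["img"][160:270,320:450],None,fx=5,fy=5,interpolation=2))
E
```

```text
now [-0.0277  0.0958  6.32  ]
yaw-83.5 [-0.0258  0.0963  6.32  ]
twist 1.0902990527563787 pos [ 0.4445 -0.2081  0.0812] [179.8663   0.2413 -82.4097] 33.225 w 0.08688143415177961 F [-1.1881  1.3724 -0.919 ]
```

View pics/a11.png

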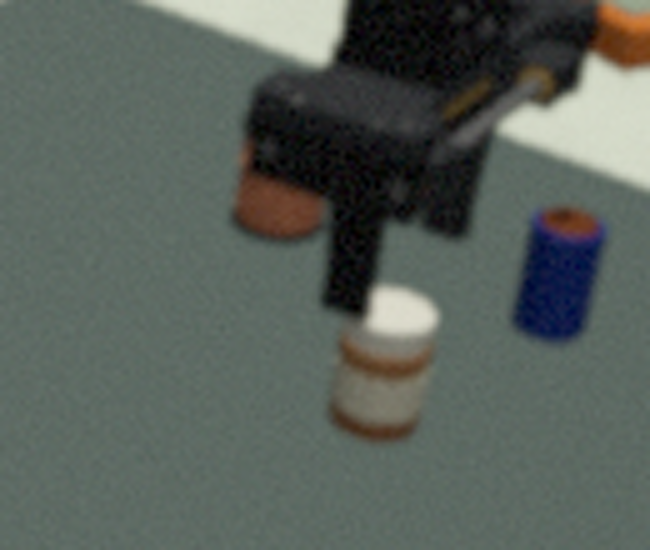

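The finger tips at (345,305) and (450,235) straddle the jar, whose cap is at (398,312). Descend and grip.

{"op": "arm_command", "data": {"translation": [[0,0,1.8],[0,0,0],[0,0,1.6],[0,0,0],[0,0,1.2],[0,0,0]], "twist": [0,0,0,0,0,0]}}

```text
time_s: 34.02
tool_pos: [0.4461, -0.2084, 0.035]
tool_rot: [-180.0, 0.1, -82.4]
force: [-1.1, -0.2, -0.7]
grip_width: 0.0872
```

```bash
python3 go.py .4435 -.208 .018
```

```text
now [-0.0721  0.2477  1.7048]
yaw-83.5 [-0.0673  0.2491  1.7048]
twist 1.1117070610555118 pos [ 0.4461 -0.2084  0.035 ] [-179.9677    0.134   -82.3883] 34.025 w 0.08720299713338679 F [-1.0795 -0.1586 -0.6646]
```

{"op": "arm_command", "data": {"translation": [[0,0.2,0.9],[0,0,0],[0,0,0.7],[0,0,0]], "twist": [0,0,0,0]}}

```text
time_s: 34.52
tool_pos: [0.4442, -0.2088, 0.0182]
tool_rot: [-179.9, 0.1, -82.4]
force: [-0.8, -0.2, 0.1]
grip_width: 0.087
```

{"op": "arm_command", "data": {"translation": [[0,0,0],[0,0,0],[0,0,0],[0,0,0],[0,0,0],[0,0,0]], "twist": [0,0,0,0,0,0], "grip": 0, "force": 25}}

```text
time_s: 35.28
tool_pos: [0.4448, -0.2091, 0.0188]
tool_rot: [-179.9, 0.1, -82.4]
force: [-0.8, -0.3, -0.0]
grip_width: 0.0413
```

{"op": "arm_command", "data": {"translation": [[0,0,-2],[0,0,-3],[0,0,-3],[0,0,-3],[0,0,0]], "twist": [0,0,0,0,0]}}

```text
time_s: 35.9
tool_pos: [0.4427, -0.2082, 0.1297]
tool_rot: [179.9, 0.3, -82.4]
force: [-0.6, 0.1, -1.8]
grip_width: 0.0412
```

```bash
python3 go.py .527 .309 .14
```

```text
now [-50.1493 -15.2169  -1.0292]
yaw-83.5 [-50.4368 -14.2349  -1.0292]
twist 1.1187227572095537 pos [ 0.4427 -0.2082  0.1297] [179.8912   0.2522 -82.3813] 35.9 w 0.04118561999452911 F [-0.642   0.087  -1.7858]
```

{"op": "arm_command", "data": {"translation": [[-5,-1.5,-0.2],[-5,-1.5,-0.1],[-5,-1.5,-0.1],[-5,-1.5,-0.1],[-5,-1.5,-0.1],[-5,-1.5,-0.1],[-5,-1.5,-0.1],[-5,-1.5,-0.1],[-4,-1.2,0],[0,0,0]], "twist": [0,0,0,0,0,0,0,0,0,0]}}

```text
time_s: 37.15
tool_pos: [0.5096, 0.257, 0.1251]
tool_rot: [178.8, 0.5, -82.7]
force: [0.1, 0.0, -1.0]
grip_width: 0.0412
```

```bash
python3 go.py .527 .309 .1
```

```text
now [-4.9322 -2.3849  2.5092]
yaw-83.5 [-4.9661 -2.3135  2.5092]
twist 0.826608308855171 pos [0.5096 0.257  0.1251] [178.8102   0.4967 -82.6734] 37.15 w 0.041170876695650886 F [ 0.1415  0.0317 -1.0238]
```

{"op": "arm_command", "data": {"translation": [[-3,-1.4,0],[0,0,0],[-1.7,-0.6,0],[0,0,0],[0,0,2],[0,0,0],[0,0,1.8],[0,0,0]], "twist": [0,0,0,0,0,0,0,0]}}

```text
time_s: 38.15
tool_pos: [0.5206, 0.2993, 0.0774]
tool_rot: [178.2, 0.0, -83.0]
force: [0.2, -0.1, -1.3]
grip_width: 0.0418
```

```bash
python3 go.py .527 .309 .0278
```

```text
now [-0.8867 -0.7535  4.9599]
yaw-83.5 [-0.8933 -0.7457  4.9599]
twist 0.49923827323137004 pos [0.5206 0.2993 0.0774] [178.2264   0.0455 -83.0008] 38.15 w 0.041819184369849015 F [ 0.2462 -0.0984 -1.278 ]
```

{"op": "arm_command", "data": {"translation": [[-0.8,-0.5,0],[0,0,0],[0,0,1.5],[0,0,0],[0,0,1.3],[0,0,0],[0,0,0.7],[0,0,0]], "twist": [0,0,0,0,0,0,0,0]}}

```text
time_s: 39.15
tool_pos: [0.5242, 0.3086, 0.0403]
tool_rot: [178.3, 0.1, -83.0]
force: [0.6, -0.1, -1.4]
grip_width: 0.0414
```

```bash
python3 go.py .527 .309 .0278
```

```text
now [-0.0072 -0.2819  1.2467]
yaw-83.5 [-0.0096 -0.2819  1.2467]
twist 0.49145399125694667 pos [0.5242 0.3086 0.0403] [178.283    0.0706 -83.0085] 39.15 w 0.0414258020126544 F [ 0.5668 -0.1076 -1.4015]
```

{"op": "arm_command", "data": {"translation": [[0,-0.2,0.7],[0,0,0],[0,0,0.3],[0,0,0]], "twist": [0,0,0,0]}}

```text
time_s: 39.65
tool_pos: [0.5264, 0.309, 0.0299]
tool_rot: [178.3, 0.1, -83.0]
force: [-0.4, -0.6, -0.9]
grip_width: 0.0414
```

```bash
python3 go.py .527 .309 .0278
```

```text
now [ 0.0087 -0.0583  0.2113]
yaw-83.5 [ 0.0082 -0.0584  0.2113]
twist 0.48131201952041636 pos [0.5264 0.309  0.0299] [178.3273   0.0902 -83.0187] 39.65 w 0.041382183397707197 F [-0.38   -0.6045 -0.9408]
```

{"op": "arm_command", "data": {"translation": [[0,0,0.2],[0,0,0],[0,0,0]], "twist": [0,0,0]}}

```text
time_s: 40.02
tool_pos: [0.5267, 0.3093, 0.0284]
tool_rot: [178.4, 0.1, -83.0]
force: [-0.6, 0.3, -1.2]
grip_width: 0.0414
```

{"op": "arm_command", "data": {"translation": [[0,0,0],[0,0,0],[0,0,0],[0,0,0],[0,0,-2],[0,0,-3],[0,0,-3],[0,0,-3],[0,0,-3],[0,0,0]], "twist": [0,0,0,0,0,0,0,0,0,0], "grip": 72}}

```text
time_s: 41.28
tool_pos: [0.5319, 0.3115, 0.1809]
tool_rot: [178.8, 0.3, -82.9]
force: [0.2, -0.1, -0.7]
grip_width: 0.0629
```

{"op": "arm_command", "data": {"translation": [[5,0,0],[5,0,0],[5,0,0],[5,0,0],[5,0,0],[5,0,0],[5,0,0],[5,0,0],[5,0,0],[0,0,0]], "twist": [0,0,0,0,0,0,0,0,0,0]}}

```text
time_s: 42.52
tool_pos: [0.5863, -0.1476, 0.1771]
tool_rot: [178.7, 0.4, -82.7]
force: [0.2, 0.7, -0.8]
grip_width: 0.0627
```

Run:
```python
from h import *
o=telemetry.get_obs();print(o["time_s"],o["tool_pos"],o["tool_rot"])
a=[optics.read_camera(n)["img"] for n in("top","side")]
cv2.imwrite("pics/f.png",np.vstack([cv2.resize(a[0][190:290,90:450],(800,222)),cv2.resize(a[1][160:360,130:450],(600,375))[:, :].repeat(1,0) if 0 else cv2.copyMakeBorder(cv2.resize(a[1][160:360,130:450],(600,375)),0,0,0,200,0)]))
```

```text
42.525 [ 0.5863 -0.1476  0.1771] [178.6558   0.3572 -82.6628]
```

View pics/f.png

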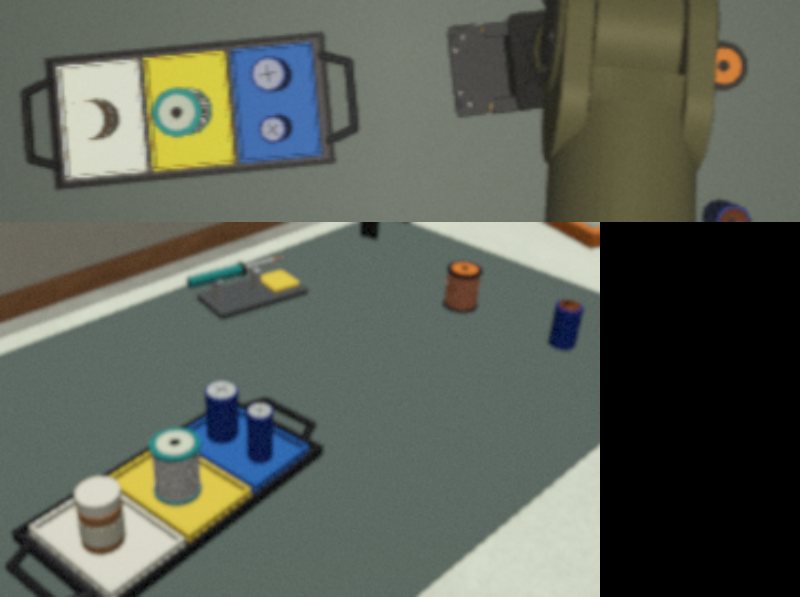

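All four items stand upright in their trays: jar (100,515), reel (176,465), cans (222,410) and (260,432) in the side half. The copper reel, bulged cap and iron stand look unmoved, and the arm is clear.

```bash
python3 -c "
from cell import env; print(env.sign_off())"
```

```text
the job is handed in; nothing more can be done
None
```

I packed the caddy in the order asked: the large can and then the small can in the blue tray, the solder reel in the yellow tray, and the flux jar in the white tray. I handed it in at about 43 s.

- **Final views:** the top and side pictures show all four items upright and inside their own trays. The copper reel, bulged cap and iron stand look unmoved by eye in the side view; I did not re-measure their positions. The gripper was clear of everything.
- **Tool drift:** early fast moves tilted the tool by up to about 2° and pushed it several millimetres off target. I corrected this with short moves and pauses. The large and small cans and the jar were let go with the tool tilted 1–2°, and each settled upright.
- **Camera agreement:** the two views put the item tops at 56–58 mm against the stated 60 mm, and the tray points at 10–12 mm against the 9 mm floor. The trays were measured off their coloured outlines, which include the walls.

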